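# Swap the transit cover of a gear housing for its inspection cover

### The arm

A 6-joint arm with a two-finger parallel gripper is mounted at the origin on the work surface. World frame = base frame: x ahead of the robot, y to its left, z up, the work surface at z = 0. Lengths are in m, angles in degrees, forces in N, time in s.
With the tool pointing down it reaches from about 0.4 to 0.825 m from the base axis. Payload 7 kg.
Tool frame: the origin (TCP) lies on the centre line of the jaws, within the pads' length; the fingertips stand 8 mm ahead of it and the grasp point (between the pads) lies 11 mm behind it (r.tcp_to_tips is the distance from the TCP to the fingertips, in m); z points along the fingers, y is the direction in which the jaws open and shut (so a half turn about z gives the same grasp; the last joint's range is limited). The gripper opens to 88 mm and grips with 3 to 60 N. Pads are 19 mm wide; open, the fingers measure 130 mm over their backs; the gripper's body (78 mm by 193 mm) begins 47 mm behind the grasp point.
Start: joints at [-57.577, 20.546, 0.682, 0, -70.136, -16.507], TCP at [0.185, -0.649, 0.235] pointing down, gripper open.
Joint ranges: [-176.03, 176.03], [-82.01, 121.73], [-58.28, 71.71], [-173.87, 95.51], [-174.79, -0.11], [-173.66, 173.66]. Speed limits (degrees/s): [136.94, 136.94, 172.46, 180, 180, 180].

### API

Orientations are given as [roll, pitch, yaw] about the fixed x, y, z axes, in that order (R = Rz(yaw) Ry(pitch) Rx(roll)).
In Python, from plant import r gives the robot as it stands.
- The arm moves only by the tool drive_tool, never from a script. Its argument "plan" is text: rows parted by semicolons, each of 4 numbers parted by spaces: the shift along the tool's x, y, z in cm, then the turn about the tool's z in rad. A call has 1 to 8 rows; each row is the pose to reach, as a shift and turn from the pose commanded when the call began, along the tool's axes at that moment; what a row does not reach only later rows make up. A row lasts 1/8 s, in which the tool goes at most 62.5 mm and 10.7 degrees, less where a joint would pass 70% of its speed; a pose out of reach is approached as far as the arm can. A call with a gripper value outside its range is refused whole. "fingers" is the closure, from -1 (fully open) to 1 (shut), set as the call begins (left out, the last holds). The fingers move at their own pace and stop on an object; "squeeze" is the grip in N (left out, the last holds). Time passes only in rows, so rows that repeat a pose let the fingers close. It gives the time, the measured TCP pose, the force and the opening at its end, in the units of the state.
- r.get_state(): the state, without advancing time (a new reading comes with each control period).
- r.capture(name): name is "scene" or "side" or "wrist"; returns a dict with "frame" (480x640x3 uint8, red, green, blue), "fovy" (degrees; the focal length in pixels is half the picture's height over the tangent of half this angle, whatever the lens; pixels are square), "cx", "cy" (the principal point, pixels), "rvec" (rotation vector, rad) and "tvec" (3), from world to camera coordinates, as OpenCV has them. Camera axes: x right, y down, z forward; pixel columns grow to the right and rows downward; lengths in m; the calibration is good to about 2 mm. A picture is of the moment at which its call begins. There is no depth.
- r.close_job(): hands the job in, once; it reports no verdict.
The state is a dict: "time_s": time; "joints": joint angles; "qd": joint speeds; "joint_torque": joint torques, N m; "tcp_pos": TCP position; "eef_rot": TCP orientation; "contact_force": force on the tool from outside, world axes, zero at the start; "moment": the same for the moment, N m; "gripper_width": finger opening in m.
Only numpy, scipy, OpenCV 4.12 (cv2) and the standard library are available. Lean on these libraries where they do the work, as an engineer would, in place of code of your own. Each camera call takes 0.05 s, during which the arm holds its last target. There are 200 camera calls.

### The job

The gear housing on the bench came with a plastic transit cover in its pocket: lift its thick end up over the rim, draw its tongue out from under the overhanging lip and lay the cover flat in the shallow steel tray. Then take the metal inspection cover lying on the bench, tilt its tongue in under the lip and rotate it down until it lies flat and fully home in the pocket. Do not drop either cover, and leave the can, jar, flask and bracket where they are.

Things in the scene. Friction and masses are not known exactly. Their poses are not given: they have to be found in the camera images.
- housing: Grey gear housing fixed to the bench, 168 mm long (x) by 115 mm wide (y), 69 mm high, with a cover pocket in its top; a shaft stub sticks out 26 mm from its +x end, 30 mm up. Origin: centre of its underside, at bench height; z up. The lip is at its -x end. A cover goes in or out only tilted heel up; 5 to 15 degrees with the tongue down on the ledge clears lip and rim.
- housing_pocket (a point): Centre of the pocket at ledge level, 50 mm above the bench; axes as the housing's. The pocket is 140 mm (x) by 91 mm (y) inside: 5 mm of play each way. A ledge about 10 mm wide all round carries the cover, the middle is hollow. The rim on both sides and at the +x end stands 14 mm above the ledge. Seated, a cover lies flat on the ledge, tongue to -x.
- housing_lip (a point): Middle of the lower free edge of the overhanging lip, 54 mm to -x of the pocket's centre, 11 mm above the ledge; axes as the housing's. The lip spans the full width, is 8 mm thick (top 19 mm above the ledge) and overhangs the pocket by 16 mm; the pocket's end wall lies 16 mm behind this edge.
- transit_center (a point): Centre of the plain grey plastic transit cover, 24 mm above its underside, x from tongue to heel. 0.17 kg give or take a third. Its shape and sizes are those of the inspection cover, but with shallow ribs on its plate in place of bolt heads. At the start it is seated in the pocket, tongue under the lip, within 1.5 mm of central.
- inspection_center (a point): Centre of the aluminium inspection cover (four bolt heads, sight glass; 0.40 kg +- a third), 24 mm above its underside. Plate 135 (x) by 86 mm (y), 12 mm thick; only its tongue, the last 21 mm at the -x end, is 5 mm thick, flush underneath. Upright grip fin in the middle, 70 mm along x, 12 mm thick, from 12 to 48 mm above the underside. z up, x from tongue to heel. Starts flat on the bench beside the housing.
- inspection_tongue (a point): The middle of the inspection cover's tongue edge: 67.5 mm from its centre along its -x, 2.5 mm above its underside. Axes as the cover's.
- tray: Shallow steel tray fixed to the bench on the other side of the housing, 192 mm (x) by 137 mm (y) outside, walls 5 mm thick and 18 mm high, floor 5 mm thick. Origin: centre of its underside, at bench height; z up.
- can: Bystander: upright can, 62 mm across, 120 mm high, near a far corner of the housing. Origin: centre of its underside.
- jar: Bystander: upright jar, 68 mm across, 85 mm high, near the other far corner of the housing. Origin: centre of its underside.
- flask: Bystander: slim upright white oil flask, 38 mm across, 100 mm high, close to the left (+y) side of the housing. Origin: centre of its underside.
- bracket: Bystander: galvanised angle bracket, 130 by 45 mm, lying flat beyond the housing, with a flange 55 mm high at its +x end. Origin: centre of its underside.
Things that resemble listed ones, but are neither listed nor needed, are in the scene too. What is shaped like the part that bears transit_center but yellow is not meant.

How it is judged:
By the outcome, as a careful person would: the job done as asked, in the order asked, and still so for the second after the job is handed in, with the robot touching nothing.
It also fails if it takes over 62 s, if anything falls off the work surface, if the arm or the gripper's body presses on something with over 40 N, if the wrist force passes 120 N, or if a joint passes its speed limit or range.

## Working session

There is one attempt and no reset: what is moved stays moved. The work goes in short steps, Python scripts to look and compute and a tool call to move; the robot and the scene stay as the last step left them, time stands still between calls to the robot, and variables do not carry over. Pictures are saved under pics/ and viewed, about 8 in all and at most 12, crops included, and the job is handed in when it is done.

Besides the shell and the picture viewer there is one more tool, called after "Call:" by a JSON object that holds its "name" and its "arguments". drive_tool: Moves the arm, as the interface text tells. Its arguments: {"type":"object","properties":{"plan":{"type":"string"},"fingers":{"type":"number"},"squeeze":{"type":"number"}},"required":["plan"]}

```bash
ls; mkdir -p pics; python3 - <<'E'
from plant import r
import cv2,numpy as np
s=r.get_state(); print(s)
ims=[]
for n in("scene","side"):
    c=r.capture(n); cv2.imwrite(f"pics/{n}0.png",c["frame"][:,:,::-1]); print(n,{k:v for k,v in c.items() if k!="frame"})
    np.save(f"pics/{n}0.npy",c,allow_pickle=True)
E
```

```text
pics
{'time_s': 0.0, 'joints': array([-5.75758966e+01,  2.05912375e+01,  6.33922437e-01, -2.03706773e-02,
       -7.01356040e+01, -1.65077770e+01]), 'qd': array([-0.06411876, -0.03010089, -0.00828958,  0.01941326,  0.07391047,
        0.00305164]), 'joint_torque': array([-7.63051848e-04, -5.82726753e+01,  2.93056512e+01,  6.99719444e+00,
        6.95014576e-03, -1.33099084e-04]), 'tcp_pos': array([ 0.18496409, -0.64866953,  0.23362525]), 'eef_rot': array([ 1.79905469e+02, -8.04470964e-03, -1.64090604e+02]), 'contact_force': array([ 0.29933123, -0.36711534, -0.30295312]), 'moment': array([ 0.02053793,  0.01984852, -0.01456953]), 'gripper_width': 0.08740956697520988}
scene {'fovy': 49.79477864446279, 'cx': 317.9565284473644, 'cy': 243.32467012839615, 'rvec': array([ 2.19904451,  0.79956364, -0.34867966]), 'tvec': array([-0.44728837, -0.18986671,  1.57136695])}
side {'fovy': 46.08089685093927, 'cx': 319.52046224367484, 'cy': 241.15532494490245, 'rvec': array([ 0.16008284, -2.91707646,  1.04136686]), 'tvec': array([0.56095707, 0.08778411, 1.46182486])}
```

View pics/scene0.png

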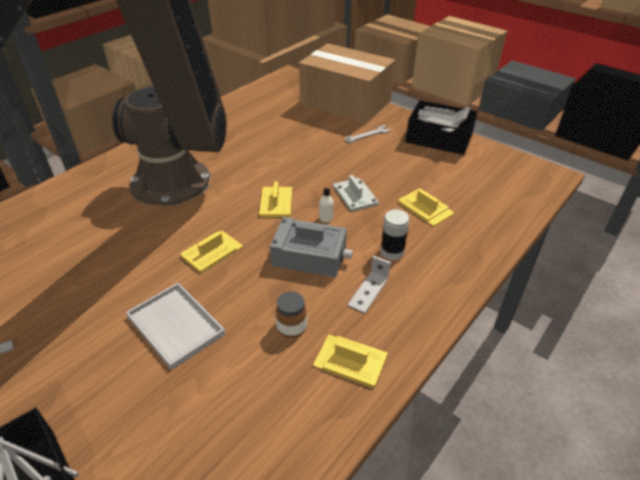

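View pics/side0.png

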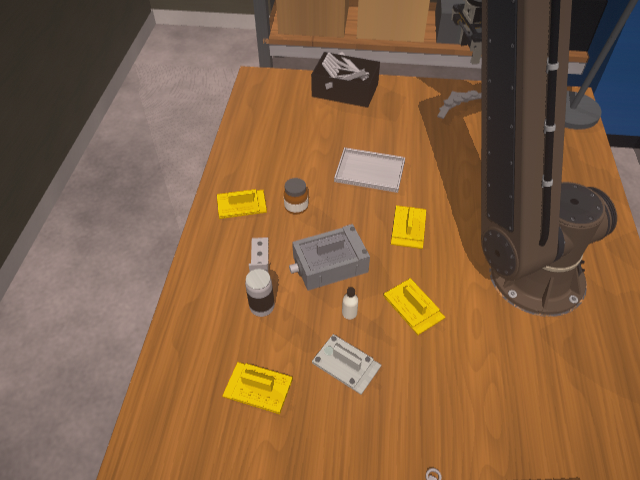

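The scene view shows the housing at (310,247), inspection cover at (355,192) and tray at (175,325). In the side view they are at (331,257), (347,362) and (370,170), with the shaft stub at (295,268). I'll get rough positions next.

```bash
cat >h.py <<'E'
import cv2,numpy as np
from plant import r
def K(c):
    f=240/np.tan(np.radians(c["fovy"]/2)); return np.array([[f,0,c["cx"]],[0,f,c["cy"]],[0,0,1]])
def back(c,uv,z):
    R=cv2.Rodrigues(c["rvec"])[0]; o=-R.T@c["tvec"]
    d=R.T@np.linalg.inv(K(c))@[uv[0],uv[1],1]; return o+d*(z-o[2])/d[2]
def proj(c,P):
    return cv2.projectPoints(np.array(P,float).reshape(-1,3),c["rvec"],c["tvec"],K(c),None)[0].reshape(-1,2)
def cap(n,tag,show=None):
    c=r.capture(n); cv2.imwrite(f"pics/{tag}.png",c["frame"][:,:,::-1]); np.save(f"pics/{tag}.npy",c,allow_pickle=True); return c
def load(tag): return np.load(f"pics/{tag}.npy",allow_pickle=True).item()
E
python3 - <<'E'
from h import *
c=load("side0")
for n,uv,z in [("stub",(295,268),.03),("hA",(293,240),.066),("hB",(352,228),.066),("hC",(369,259),.066),("hD",(303,285),.066),
 ("tray",(344,149),.018),("tray",(405,156),.018),("tray",(400,190),.018),("tray",(335,183),.018),
 ("insp",(332,337),.012),("insp",(381,365),.008),("insp",(364,391),.005),("insp",(313,363),.012),("finc",(348,352),.048),
 ("flask",(350,316),0),("can",(262,312),0),("jar",(296,210),0),("brk",(260,255),0)]:
    print(n,back(c,uv,z).round(3))
c=load("scene0")
for n,uv,z in [("fl",(327,220),0),("insp",(355,193),.012),("tray",(175,325),.018),("can",(393,256),0),("stub",(348,255),.03)]: print(n,back(c,uv,z).round(3))
c=r.capture("wrist");s=r.get_state()
R=cv2.Rodrigues(c["rvec"])[0]; o=-R.T@c["tvec"]; print("wrist",o,R,c["fovy"],s["tcp_pos"])
E
```

```text
stub [0.62  0.067 0.03 ]
hA [0.632 0.005 0.066]
hB [ 0.484 -0.052  0.066]
hC [0.434 0.046 0.066]
hD [0.589 0.142 0.066]
tray [ 0.534 -0.412  0.018]
tray [ 0.346 -0.4    0.018]
tray [ 0.358 -0.253  0.018]
tray [ 0.548 -0.261  0.018]
insp [0.507 0.246 0.012]
insp [0.389 0.304 0.008]
insp [0.424 0.37  0.005]
insp [0.544 0.318 0.012]
finc [0.466 0.3   0.048]
flask [0.47  0.176 0.   ]
can [0.686 0.188 0.   ]
jar [ 0.65  -0.159  0.   ]
brk [0.723 0.012 0.   ]
fl [ 0.48   0.162 -0.   ]
insp [0.474 0.298 0.012]
tray [ 0.464 -0.35   0.018]
can [0.701 0.16  0.   ]
stub [0.628 0.063 0.03 ]
wrist [ 0.10725775 -0.67012181  0.38373923] [[-0.27496806  0.96145104  0.00211066]
 [ 0.91804698  0.26190138  0.29765319]
 [ 0.28562618  0.08378281 -0.95467174]] 71.79693416688404 [ 0.18498332 -0.64881138  0.23385606]
```

Call:
{"name": "drive_tool", "arguments": {"plan": "-52 56.3 -7 -0.157;-52 56.3 -7 -0.157;-52 56.3 -7 -0.157;-52 56.3 -7 -0.157;-52 56.3 -7 -0.157;-52 56.3 -7 -0.157;-52 56.3 -7 -0.157;-52 56.3 -7 -0.157"}}

```text
time_s: 1.15
tcp_pos: [0.4101, -0.2028, 0.2804]
eef_rot: [-180.0, 0.0, -155.1]
contact_force: [1.0, -0.5, 0.3]
gripper_width: 0.088
```

Call:
{"name": "drive_tool", "arguments": {"plan": "-20.5 16 -2 0;-20.5 16 -2 0;-20.5 16 -2 0;-20.5 16 -2 0;-20.5 16 -2 0;-20.5 16 -2 0"}}

```text
time_s: 1.9
tcp_pos: [0.5281, 0.0273, 0.2995]
eef_rot: [180.0, -0.1, -155.0]
contact_force: [-1.1, -0.1, -0.1]
gripper_width: 0.0875
```

```bash
python3 - <<'E'
from h import *
c=cap("wrist","w1"); s=r.get_state(); print(s["tcp_pos"],s["eef_rot"],s["qd"].round(1))
E
```

```text
[0.5277187  0.02644407 0.29963286] [ 1.79994020e+02 -5.96469614e-02 -1.55068959e+02] [-1.2 -0.8 -0.4  0.1 -0.   0. ]
```

View pics/w1.png

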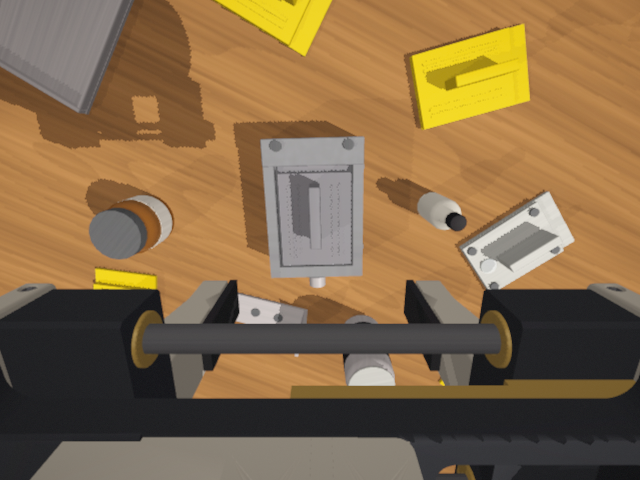

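Wrist view: the housing runs from (261,139) to (363,276) with the lip at the top, and the fin is at about (315,187–248). The flask is at (440,210) and the inspection cover at (515,240), with the tongue end up and right. I'll zoom in.

```bash
python3 - <<'E'
from h import *
f=cv2.imread("pics/w1.png")
a=cv2.resize(f[130:285,250:375],None,fx=3.2,fy=3.2,interpolation=cv2.INTER_CUBIC)
b=cv2.resize(f[180:300,415:580],None,fx=2.4,fy=2.4,interpolation=cv2.INTER_CUBIC)
o=np.zeros((496,800,3),np.uint8);o[:a.shape[0],:a.shape[1]]=a;o[:b.shape[0],402:402+b.shape[1]]=b
cv2.imwrite("pics/w1z.png",o)
E
```

```text
(no output)
```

View pics/w1z.png

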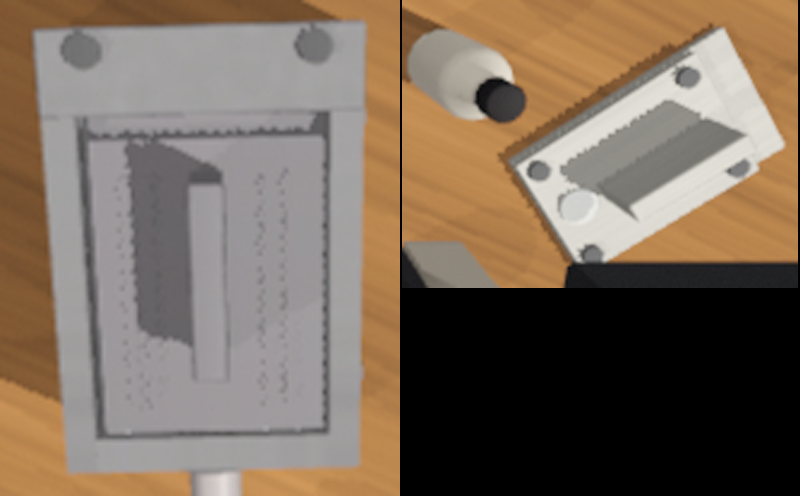

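The zoom shows the transit fin top at x 191–228, y 184–380 and the housing edges clearly. The inspection cover's tongue is at its right-hand end, from (725,28) to (783,147).

```bash
cat >>h.py <<'E'
from scipy.optimize import least_squares
def fit(c,M,uv,g):
    M=np.array(M,float);uv=np.array(uv,float)
    def f(p):
        C,S=np.cos(p[2]),np.sin(p[2])
        P=np.c_[p[0]+C*M[:,0]-S*M[:,1],p[1]+S*M[:,0]+C*M[:,1],M[:,2]]
        return (proj(c,P)-uv).ravel()
    s=least_squares(f,g); return s.x[:2].round(4),np.degrees(s.x[2]).round(2),s.fun.round(1)
E
python3 - <<'E'
from h import *
c=load("w1")
L=lambda q:[(250+x/3.2,130+y/3.2) for x,y in q]
Rr=lambda q:[(415+(x-402)/2.4,180+y/2.4) for x,y in q]
# image left = ? housing +x is down, so image right = +y
print("house",fit(c,[(-.084,-.0575,.069),(-.084,.0575,.069),(-.054,-.0575,.069),(-.054,.0575,.069),(.084,-.0575,.064),(.084,.0575,.064)],
 L([(35,30),(366,22),(42,117),(364,106),(70,472),(357,466)]),[.53,.035,.43]))
print("transit",fit(c,[(-.035,-.006,.098),(-.035,.006,.098),(.035,.006,.098),(.035,-.006,.098),(.0675,-.043,.062),(.0675,.043,.062)],
 L([(191,184),(222,184),(228,380),(194,380),(105,432),(323,431)]),[.53,.035,.43]))
print("insp",fit(c,[(.0675,-.043,.012),(.0675,.043,.012),(-.0675,-.043,.005),(-.0675,.043,.005)],
 Rr([(512,162),(582,265),(725,28),(783,147)]),[.466,.3,-.43]))
for n,uv,z in [("flasktop",(456,222),.1),("flaskbase",(432,205),.02)]: print(n,back(c,uv,z).round(4))
s=load("side0")
print("tray",fit(s,[(.096,-.0685,.018),(-.096,-.0685,.018),(-.096,.0685,.018),(.096,.0685,.018)],[(344,149),(405,156),(400,190),(335,183)],[.446,-.33,0]))
E
```

```text
house (array([0.5355, 0.0239]), np.float64(26.42), array([-0.8, -0.5,  0.5, -0.6, -0.8,  0.1,  0.8,  1.1, -0.5,  0.2,  0.9,
        0. ]))
transit (array([0.5359, 0.0252]), np.float64(25.84), array([-0.7, -0.4,  0.9, -0.6, -0. ,  0.7, -0.1,  0.8, -0.3,  0.1,  0.1,
       -0.5]))
insp (array([0.4686, 0.3052]), np.float64(-30.31), array([ 0.9, -0.9, -0.8,  2.3, -0.2, -0.9,  0.1, -0.3]))
flasktop [0.4736 0.165  0.1   ]
flaskbase [0.4715 0.1632 0.02  ]
tray (array([ 0.4467, -0.3309]), np.float64(-4.22), array([-1.2,  1.1, -0. ,  1.7,  0.8, -0.6,  0.4, -2.1]))
```

Call:
{"name": "drive_tool", "arguments": {"plan": "-3.1 -0.4 5 -0.019;-3.1 -0.4 10 -0.019;-3.1 -0.4 15 -0.019;-3.1 -0.4 17 -0.019;-3.1 -0.4 17 -0.019", "fingers": 0.2, "squeeze": 8}}

```text
time_s: 2.58
tcp_pos: [0.5565, 0.0343, 0.1288]
eef_rot: [180.0, -0.2, -154.1]
contact_force: [-0.4, 0.3, 0.9]
gripper_width: 0.0428
```

```bash
python3 - <<'E'
from h import *
c=cap("wrist","w2"); s=r.get_state(); print(s["tcp_pos"],s["eef_rot"],s["contact_force"])
E
```

```text
[0.55767408 0.03485715 0.13032004] [-1.79986043e+02 -4.04888832e-02 -1.54075333e+02] [-0.41942934  0.82033163  0.19335349]
```

View pics/w2.png

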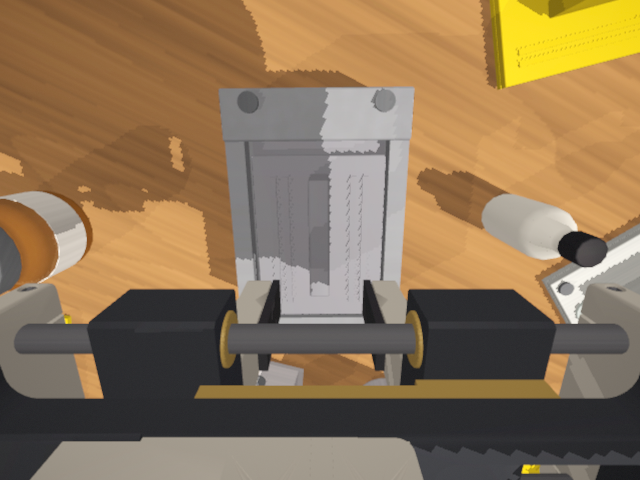

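The wrist view shows the fin at u≈319 and the jaw centre at u≈321, so they line up. I'll descend and grip.

Call:
{"name": "drive_tool", "arguments": {"plan": "0 0 2.5 0;0 0 5.2 0;0 0 5.2 0"}}

```text
time_s: 3.0
tcp_pos: [0.5575, 0.0355, 0.0781]
eef_rot: [180.0, -0.1, -154.0]
contact_force: [0.7, -0.3, -0.3]
gripper_width: 0.0349
```

Call:
{"name": "drive_tool", "arguments": {"plan": "0 0 0 0;0 0 0 0;0 0 0 0;0 0 0 0", "fingers": 1, "squeeze": 6}}

```text
time_s: 3.5
tcp_pos: [0.5588, 0.0359, 0.0792]
eef_rot: [-179.9, 0.1, -154.0]
contact_force: [-0.8, -3.3, 6.8]
gripper_width: 0.0117
```

Call:
{"name": "drive_tool", "arguments": {"plan": "0.18 0 -0.4 0;0.38 0 -0.8 0;0.6 0 -1.15 0;0.82 0 -1.53 0;0.82 0 -1.53 0;0.82 0 -1.53 0"}}

```text
time_s: 4.25
tcp_pos: [0.551, 0.0326, 0.0937]
eef_rot: [-180.0, 0.0, -154.0]
contact_force: [3.8, -2.0, 1.3]
gripper_width: 0.0122
```

```bash
python3 - <<'E'
from h import *
c=cap("wrist","w3"); s=r.get_state(); print(s["tcp_pos"],s["eef_rot"],s["contact_force"],s["moment"])
E
```

```text
[0.5510767  0.03257556 0.09367731] [-1.79976114e+02  4.13439640e-02 -1.53986939e+02] [ 4.58056538 -3.90945354  0.82476254] [-1.23663576 -1.64877655  0.00464155]
```

View pics/w3.png

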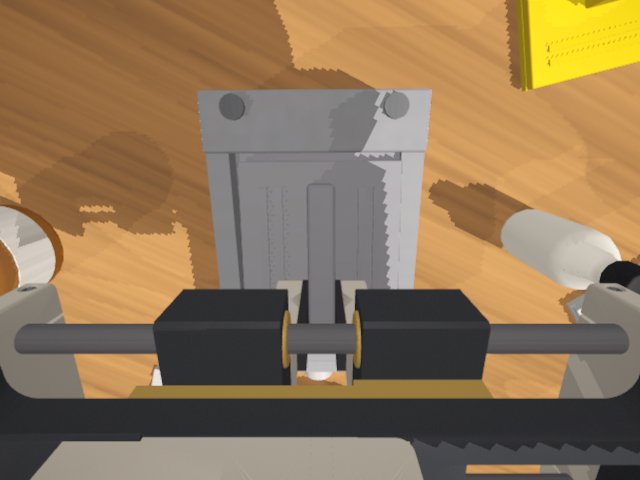

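```bash
cat >>h.py <<'E'
def cover(tcp,yaw,t,gx,gz,pts):
    "cover local pts (x,z mm) -> world; held at local (gx,gz) by grasp point 11 mm above tcp"
    t=np.radians(t);h=np.array([np.cos(np.radians(yaw)),np.sin(np.radians(yaw))]);o=[]
    for x,z in pts:
        a,b=x-gx,z-gz; X=a*np.cos(t)-b*np.sin(t); Z=a*np.sin(t)+b*np.cos(t)
        o.append([*(np.array(tcp[:2])+h*X/1e3),tcp[2]+.011+Z/1e3])
    return np.array(o)
E
python3 - <<'E'
from h import *
c=load("w3");tcp=[.5511,.0326,.0937]
for t in (0,5,8,10,12,15):
    P=cover(tcp,26,t,24,39,[(-35,48),(35,48),(-46.5,12)]); print(t,proj(c,P).round(0).tolist(),P[:,2].round(3))
E
```

```text
0 [[319.0, 193.0], [319.0, 346.0], [319.0, 157.0]] [0.114 0.114 0.078]
5 [[319.0, 189.0], [319.0, 345.0], [319.0, 162.0]] [0.109 0.115 0.072]
8 [[319.0, 188.0], [319.0, 345.0], [319.0, 165.0]] [0.105 0.115 0.068]
10 [[319.0, 187.0], [319.0, 345.0], [319.0, 167.0]] [0.103 0.115 0.066]
12 [[319.0, 187.0], [319.0, 344.0], [319.0, 169.0]] [0.101 0.116 0.064]
15 [[319.0, 186.0], [319.0, 344.0], [319.0, 173.0]] [0.098 0.116 0.06 ]
```

```bash
python3 - <<'E'
from h import *
c=cap("side","s3");f=cv2.imread("pics/w3.png");g=cv2.imread("pics/s3.png")
d=cap("scene","sc3");k=cv2.imread("pics/sc3.png")
a=cv2.resize(f[140:300,200:440],(400,267),interpolation=cv2.INTER_CUBIC)
b=cv2.resize(g[190:310,270:400],(400,369),interpolation=cv2.INTER_CUBIC)
e=cv2.resize(k[190:290,250:370],(400,333),interpolation=cv2.INTER_CUBIC)
o=np.zeros((600,800,3),np.uint8);o[:267,:400]=a;o[:369,400:]=b;o[267:600,:400]=e
cv2.imwrite("pics/z3.png",o)
E
```

```text
(no output)
```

View pics/z3.png

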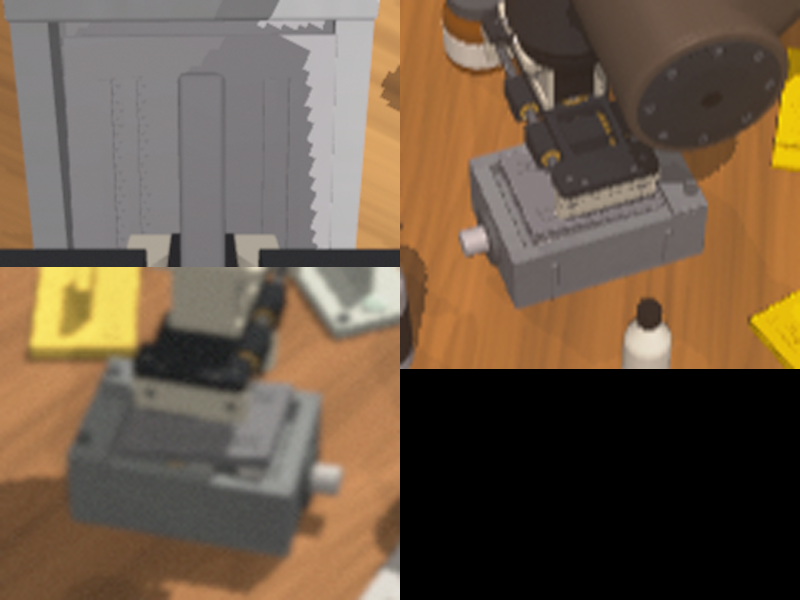

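The transit cover's heel is raised over the rim with the step edge at v≈162, which puts the tilt at about 6°. I'll firm the grip, drop 2 mm and draw out.

Call:
{"name": "drive_tool", "arguments": {"plan": "0 0 0 0;0 0 0.2 0;-0.5 0 0.2 0;-1.0 0 0.2 0;-1.5 0 0.2 0;-2.0 0 0.2 0;-2.4 0 0.1 0;-2.4 0 0.1 0", "squeeze": 25}}

```text
time_s: 5.4
tcp_pos: [0.5703, 0.0419, 0.0912]
eef_rot: [180.0, -0.3, -154.0]
contact_force: [2.1, -5.5, -1.2]
gripper_width: 0.0121
```

Call:
{"name": "drive_tool", "arguments": {"plan": "-0.5 0 -1.0 0;-0.6 0 -2.5 0;-0.6 0 -5 0;-0.6 0 -8 0;-0.6 0 -10 0;-0.6 0 -10 0"}}

```text
time_s: 6.15
tcp_pos: [0.5781, 0.0465, 0.1944]
eef_rot: [180.0, 0.2, -154.0]
contact_force: [0.1, -0.3, -1.7]
gripper_width: 0.0119
```

```bash
python3 - <<'E'
from h import *
c=cap("wrist","w4"); s=r.get_state(); print(s["tcp_pos"],s["contact_force"],s["gripper_width"])
c=cap("side","s4");f=cv2.imread("pics/w4.png");g=cv2.imread("pics/s4.png")
d=cap("scene","sc4");k=cv2.imread("pics/sc4.png")
a=cv2.resize(f[50:300,120:520],(400,250),interpolation=cv2.INTER_CUBIC)
b=cv2.resize(g[170:310,250:400],(400,373),interpolation=cv2.INTER_CUBIC)
e=cv2.resize(k[160:290,240:390],(400,346),interpolation=cv2.INTER_CUBIC)
o=np.zeros((600,800,3),np.uint8);o[:250,:400]=a;o[:373,400:]=b;o[250:596,:400]=e
cv2.imwrite("pics/z4.png",o)
E
```

```text
[0.57735447 0.04623616 0.19287904] [-0.70055445  0.38285068 -1.41131948] 0.01195467895536035
```

View pics/z4.png

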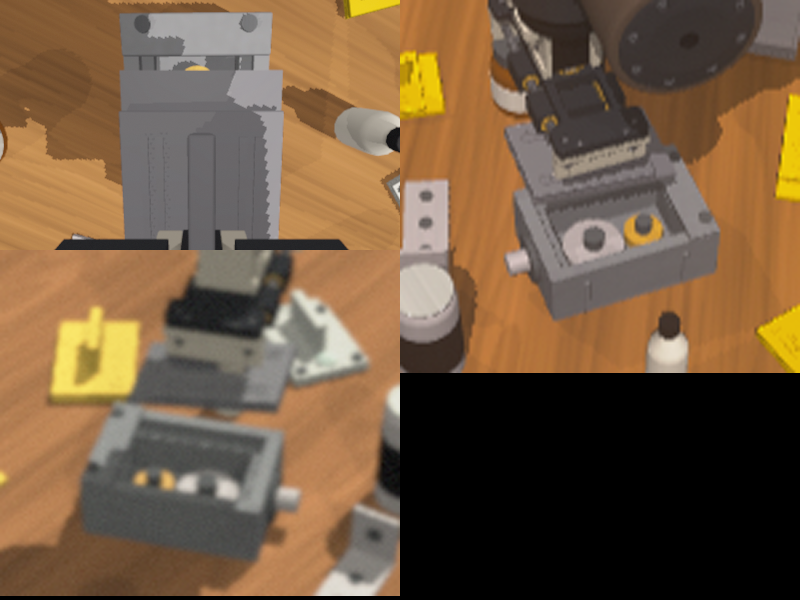

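The transit cover is clear, hanging slightly tongue-down, and the pocket is open. Next I'll carry it to the tray.

Call:
{"name": "drive_tool", "arguments": {"plan": "26.2 -29.4 0 0.524;26.2 -29.4 0 0.524;26.2 -29.4 0 0.524;26.2 -29.4 0 0.524;26.2 -29.4 0 0.524;26.2 -29.4 0 0.524;26.2 -29.4 0 0.524;26.2 -29.4 0 0.524"}}

```text
time_s: 7.3
tcp_pos: [0.47, -0.3341, 0.1911]
eef_rot: [180.0, -0.1, 175.8]
contact_force: [0.1, 0.9, -1.8]
gripper_width: 0.012
```

```bash
python3 - <<'E'
from h import *
c=cap("wrist","w5"); s=r.get_state(); print(s["tcp_pos"],s["eef_rot"],s["contact_force"],s["gripper_width"],s["qd"].round(1))
E
```

```text
[ 0.47046153 -0.33320756  0.19130796] [ 1.79953754e+02 -9.16048076e-02  1.75899826e+02] [-0.10527665  0.07796441 -1.6644591 ] 0.011859833185701512 [ 1.7 -0.8 -0.1 -0.1 -0.1 -0.3]
```

View pics/w5.png

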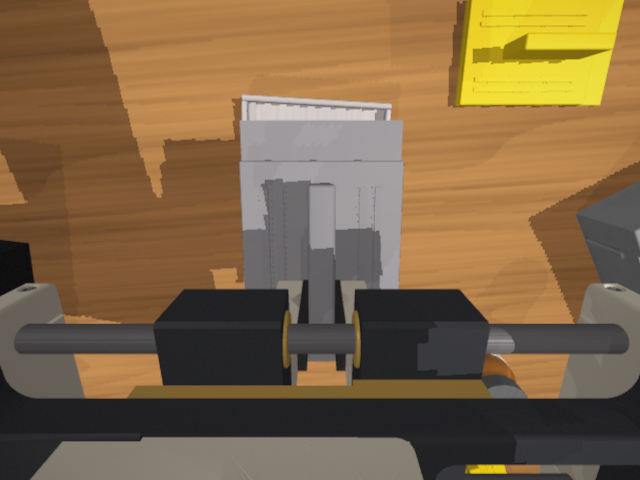

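The wrist view shows the cover over the tray, with the tray's near-robot corners at (242,97) and (390,104).

```bash
python3 - <<'E'
from h import *
c=load("w5")
A=back(c,(242,97),.018);B=back(c,(390,104),.018);print(A,B)
d=(B-A)[:2];L=np.linalg.norm(d);print(L);yaw=np.degrees(np.arctan2(-d[0],d[1]));n=np.array([d[1],-d[0]])/L
print(yaw,(A+B)[:2]/2+n*.096)
E
```

```text
[ 0.35061848 -0.39558517  0.018     ] [ 0.36606514 -0.26264632  0.018     ]
0.13383324578509556
-6.627687279798906 [ 0.45370025 -0.3401958 ]
```

Call:
{"name": "drive_tool", "arguments": {"plan": "-0.6 -0.7 5 0.026;-0.6 -0.7 10 0.026;-0.6 -0.7 13.5 0.026;-0.6 -0.7 14.1 0.026;-0.6 -0.7 14.1 0.026"}}

```text
time_s: 7.98
tcp_pos: [0.4774, -0.3402, 0.052]
eef_rot: [-180.0, 0.0, 174.6]
contact_force: [0.2, -0.4, -0.2]
gripper_width: 0.0117
```

Call:
{"name": "drive_tool", "arguments": {"plan": "0 0 0 0;-0.1 0 0.5 0;-0.2 0 0.9 0;-0.35 0 1.2 0;-0.5 0 1.5 0;-0.6 0 1.75 0;-0.6 0 1.75 0;-0.6 0 1.75 0", "squeeze": 5}}

```text
time_s: 8.98
tcp_pos: [0.4824, -0.3413, 0.0337]
eef_rot: [180.0, -0.0, 174.5]
contact_force: [-0.4, -0.3, -1.8]
gripper_width: 0.0121
```

```bash
python3 - <<'E'
from h import *
c=cap("wrist","w6"); s=r.get_state(); print(s["tcp_pos"],s["eef_rot"],s["contact_force"],s["moment"],s["gripper_width"])
E
```

```text
[ 0.48235682 -0.34127465  0.03370513] [ 1.79993591e+02 -1.02905325e-02  1.74480239e+02] [-0.08641891 -0.37868698 -1.00261874] [-0.0851794  -0.12589971  0.02704233] 0.01186356595917329
```

Call:
{"name": "drive_tool", "arguments": {"plan": "0 0 0.1 0;0 0 0.2 0;0 0 0.3 0;0 0 0.3 0"}}

```text
time_s: 9.52
tcp_pos: [0.4829, -0.3413, 0.0316]
eef_rot: [-180.0, 0.1, 174.5]
contact_force: [0.1, 1.6, 6.1]
gripper_width: 0.0122
```

Call:
{"name": "drive_tool", "arguments": {"plan": "0 0 0 0;0 0 0 0;0 0 0 0", "fingers": 0.3}}

```text
time_s: 9.9
tcp_pos: [0.4823, -0.3413, 0.0306]
eef_rot: [180.0, -0.0, 174.5]
contact_force: [-0.3, 0.7, 1.2]
gripper_width: 0.0298
```

Call:
{"name": "drive_tool", "arguments": {"plan": "0 0 -3 0;0 0 -7 0;0 0 -13 0;0 0 -19 0;4 0 -24 0;4 0 -24 0"}}

```text
time_s: 10.65
tcp_pos: [0.4426, -0.3382, 0.2759]
eef_rot: [-179.9, 0.4, 174.5]
contact_force: [0.6, 0.6, -0.3]
gripper_width: 0.031
```

```bash
python3 - <<'E'
from h import *
c=cap("wrist","w7"); s=r.get_state(); print(s["tcp_pos"],s["eef_rot"],s["contact_force"],s["qd"].round(1))
c=cap("side","s7");f=cv2.imread("pics/w7.png");g=cv2.imread("pics/s7.png")
a=cv2.resize(f[20:340,180:440],None,fx=1.8,fy=1.8,interpolation=cv2.INTER_CUBIC)
b=cv2.resize(g[130:220,320:420],None,fx=3.2,fy=3.2,interpolation=cv2.INTER_CUBIC)
o=np.zeros((600,800,3),np.uint8);o[:576,:468]=a[:576];o[:288,475:795]=b
cv2.imwrite("pics/z7.png",o)
E
```

```text
[ 0.4424909  -0.33772039  0.27343761] [-179.94345104    0.27119099  174.46183154] [ 0.00712546 -0.56545459 -1.11504645] [ 0.3  3.3 -1.8 -0.7  1.2 -0.1]
```

View pics/z7.png

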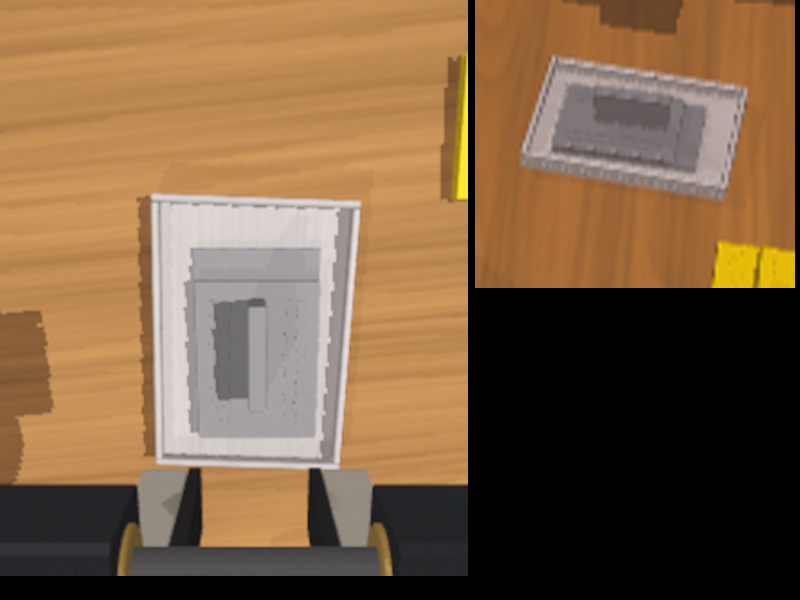

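The transit cover lies flat inside the tray, clear of all the walls. Now to the inspection cover.

Call:
{"name": "drive_tool", "arguments": {"plan": "3.6 64.2 0 0.433;3.6 64.2 0 0.433;3.6 64.2 0 0.433;3.6 64.2 0 0.433;3.6 64.2 0 0.433;3.6 64.2 0 0.433;3.6 64.2 0 0.433;3.6 64.2 0 0.433"}}

```text
time_s: 11.75
tcp_pos: [0.4618, 0.1493, 0.2694]
eef_rot: [-179.9, -0.1, 149.7]
contact_force: [1.4, -0.2, 1.3]
gripper_width: 0.0306
```

Call:
{"name": "drive_tool", "arguments": {"plan": "7.2 13.6 2 0;7.2 13.6 2 0;7.2 13.6 2 0;7.2 13.6 2 0;7.2 13.6 2 0"}}

```text
time_s: 12.38
tcp_pos: [0.4687, 0.3002, 0.2499]
eef_rot: [-179.9, -0.0, 149.7]
contact_force: [-0.0, -0.4, 0.3]
gripper_width: 0.0305
```

```bash
python3 - <<'E'
from h import *
c=cap("wrist","w8"); s=r.get_state(); print(s["tcp_pos"],s["eef_rot"],s["joints"].round(0),s["qd"].round(1))
# predicted pixels, and zoom
f=cv2.imread("pics/w8.png")
print(proj(c,[[.4686,.3052,.048],[.4735,.165,.1]]))
cv2.imwrite("pics/z8.png",cv2.resize(f[60:340,140:500],(792,616))[:600])
E
```

```text
[0.46887048 0.29991101 0.25044499] [-1.79937257e+02 -1.00812249e-02  1.49640840e+02] [  53.    9.  -13.   -0.  -68. -173.] [-0.4 -0.8  0.1  0.1 -0.  -0.1]
[[324.45584047 211.9595359 ]
 [206.27911605 296.49370735]]
```

View pics/z8.png

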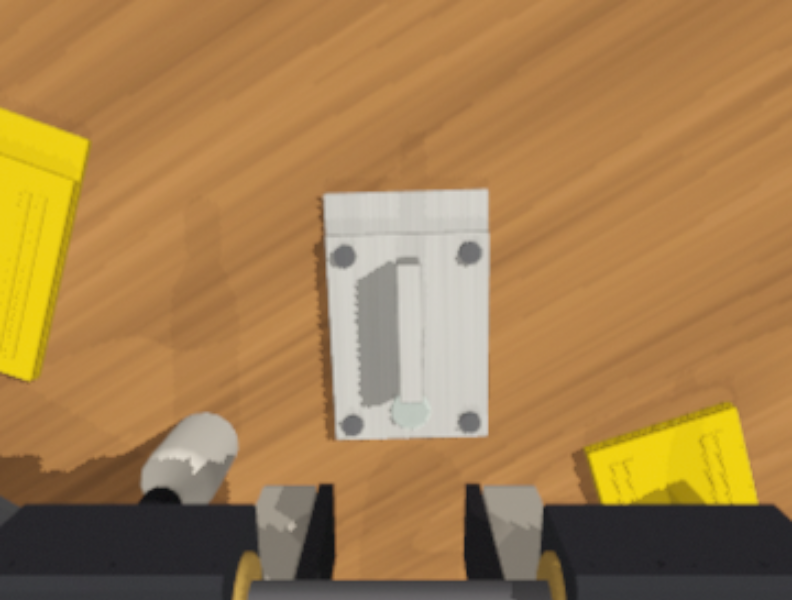

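The cover is seen from directly above: tongue at the top (y≈190), heel at y≈438, fin top from (397,265) to (423,402), all in zoomed pixels.

```bash
python3 - <<'E'
from h import *
c=load("w8")
z=lambda q:[(140+x/2.2,60+y/2.2) for x,y in q]
M=[(-.0675,-.043,.005),(-.0675,.043,.005),(.0675,-.043,.012),(.0675,.043,.012),(-.0465,-.043,.012),(-.0465,.043,.012),(-.035,-.006,.048),(-.035,.006,.048)]
p=fit(c,M,z([(324,195),(488,189),(335,440),(488,436),(327,234),(490,232),(397,265),(419,264)]),[.4686,.3052,-.53]);print(p)
print("flask",back(c,(140+190/2.2,60+500/2.2),.05))
print("flaskcap",back(c,(140+160/2.2,60+497/2.2),.1), "yellowR",back(c,(140+585/2.2,60+450/2.2),.012),"yellowL",back(c,(140+35/2.2,60+380/2.2),.012))
E
```

```text
(array([0.4704, 0.3066]), np.float64(-28.87), array([ 0. , -0.7,  0.4,  0.1,  0.4, -0. , -0.3,  0.3, -0.9,  0.7, -0.1,
       -0.3, -0.4, -0.1,  1. ,  0.1]))
flask [0.48802826 0.16258038 0.05      ]
flaskcap [0.46729078 0.1774177  0.1       ] yellowR [0.58551799 0.35589414 0.012     ] yellowL [0.39454245 0.11095491 0.012     ]
```

Call:
{"name": "drive_tool", "arguments": {"plan": "-0.2 0.7 6 -0.023;-0.2 0.7 12 -0.023;-0.2 0.7 17 -0.023;-0.2 0.7 20.5 -0.023;-0.2 0.7 22.2 -0.023;-0.2 0.7 22.2 -0.023"}}

```text
time_s: 13.18
tcp_pos: [0.4739, 0.3042, 0.0281]
eef_rot: [-179.9, -0.0, 150.9]
contact_force: [0.5, -0.7, 0.5]
gripper_width: 0.0309
```

Call:
{"name": "drive_tool", "arguments": {"plan": "0 0 0 0;0 0 0 0;0 0 0 0;0 0 0 0", "fingers": 1, "squeeze": 30}}

```text
time_s: 13.68
tcp_pos: [0.474, 0.3053, 0.0299]
eef_rot: [-180.0, 0.0, 151.0]
contact_force: [-2.7, -3.8, 7.5]
gripper_width: 0.0118
```

```bash
python3 - <<'E'
from h import *
c=cap("wrist","w9"); s=r.get_state(); print(s)
E
```

```text
{'time_s': 13.725, 'joints': array([ 5.26813073e+01,  2.26051970e+01, -2.72373148e+01,  2.34457251e-02,
       -4.01734705e+01, -1.71701295e+02]), 'qd': array([-0.01404171, -0.00997921,  0.03507715,  0.00625591,  0.06120465,
       -0.03496402]), 'joint_torque': array([ 1.37437798e+00, -4.86787570e+01,  2.12107390e+01,  4.27925438e+00,
        1.61191463e+00,  2.02067102e-03]), 'tcp_pos': array([0.47402636, 0.30529425, 0.02987417]), 'eef_rot': array([-1.79982000e+02,  1.26544730e-02,  1.50997931e+02]), 'contact_force': array([-1.75648724, -4.56319597,  7.25318728]), 'moment': array([-1.51866082,  0.69333063,  0.06078077]), 'gripper_width': 0.01190407561482236}
```

Call:
{"name": "drive_tool", "arguments": {"plan": "0.5 0 -1.5 0;2 1 -3 -0.16;4 2 -3 -0.34;6 3 -3 -0.52;6.7 3.8 -3 -0.7;6.7 3.8 -3 -0.88;6.7 3.8 -3 -0.96;6.7 3.8 -3 -0.96"}}

```text
time_s: 14.72
tcp_pos: [0.4337, 0.372, 0.0595]
eef_rot: [180.0, 0.0, -154.0]
contact_force: [-0.5, 0.4, -5.0]
gripper_width: 0.012
```

```bash
python3 - <<'E'
from h import *
c=cap("wrist","w10"); s=r.get_state(); print(s["tcp_pos"],s["eef_rot"],s["contact_force"],s["moment"],s["gripper_width"],s["joints"].round(1))
E
```

```text
[0.43374295 0.37194258 0.05937344] [ 1.79971033e+02  2.25345255e-02 -1.54099181e+02] [-0.69107722 -0.60192841 -4.06603682] [-0.06103007  0.06145251  0.01728061] 0.012194884621706922 [  60.2   20.8  -24.8   -0.   -44.3 -124.3]
```

Call:
{"name": "drive_tool", "arguments": {"plan": "0 0 1.5 0;0 0 2.5 0;0 0 2.9 0;0 0 3.0 0;0 0 3.0 0"}}

```text
time_s: 15.4
tcp_pos: [0.4333, 0.3706, 0.0299]
eef_rot: [-179.9, -0.1, -154.0]
contact_force: [-8.1, -5.0, 13.8]
gripper_width: 0.0114
```

Call:
{"name": "drive_tool", "arguments": {"plan": "0 0 0 0;0 0 0 0;0 0 0 0", "fingers": 0.4}}

```text
time_s: 15.78
tcp_pos: [0.4342, 0.3718, 0.0288]
eef_rot: [180.0, 0.0, -154.0]
contact_force: [-0.1, -0.3, -0.3]
gripper_width: 0.026
```

Call:
{"name": "drive_tool", "arguments": {"plan": "-1 0 -0.1 0;-2.0 0 -0.2 0;-2.0 0 -0.2 0;-2 0 -0.2 0"}}

```text
time_s: 16.27
tcp_pos: [0.4519, 0.3801, 0.0306]
eef_rot: [-180.0, -0.0, -154.0]
contact_force: [-0.9, -0.3, 0.2]
gripper_width: 0.0264
```

Call:
{"name": "drive_tool", "arguments": {"plan": "0 0 0 0;0 0 0 0;0 0 0 0;0 0 0 0", "fingers": 1, "squeeze": 10}}

```text
time_s: 16.77
tcp_pos: [0.4518, 0.3802, 0.0309]
eef_rot: [-180.0, -0.0, -154.0]
contact_force: [-0.5, -1.3, 1.8]
gripper_width: 0.012
```

Call:
{"name": "drive_tool", "arguments": {"plan": "0.2 0 -0.4 0;0.42 0 -0.8 0;0.65 0 -1.15 0;0.87 0 -1.53 0;0.87 0 -1.53 0;0.87 0 -1.53 0"}}

```text
time_s: 17.52
tcp_pos: [0.4441, 0.3766, 0.0462]
eef_rot: [180.0, 0.0, -154.0]
contact_force: [-0.5, -0.2, -4.6]
gripper_width: 0.0118
```

```bash
cat >>h.py <<'E'
def tilt(tag,gx,gz,yaw=26):
    c=cap("wrist",tag); s=r.get_state(); print(s["tcp_pos"].round(4),s["contact_force"].round(1),s["moment"].round(2),s["gripper_width"])
    g=cv2.cvtColor(c["frame"],cv2.COLOR_RGB2HSV)
    sat=cv2.GaussianBlur(g[:,:,1].astype(float),(3,3),0); val=cv2.GaussianBlur(g[:,:,2].astype(float),(3,3),0)
    for u in (275,290,350,365):
        ds=np.diff(sat[:280,u-2:u+3].mean(1)); dv=np.diff(val[:280,u-2:u+3].mean(1))
        print(u,"sat edge",np.argsort(-abs(ds))[:3],"val edges",[(int(i),int(dv[i])) for i in np.argsort(-abs(dv))[:8]])
    for t in (0,2,4,6,8,10,12,15): print(t,proj(c,cover(s["tcp_pos"],yaw,t,gx,gz,[(-67.5,5),(-67.5,0),(-46.5,12),(-35,48)]))[:,1].round(1))
E
python3 - <<'E'
from h import *
tilt("w11",24,42)
E
```

```text
[0.4441 0.3766 0.0461] [ 0.3  0.6 -5.7] [-0.01 -0.08  0.01] 0.011444798097610516
275 sat edge [111 112 110] val edges [(112, 34), (111, 32), (152, -22), (101, -22), (151, -18), (102, -17), (156, 16), (113, 15)]
290 sat edge [111 112 110] val edges [(112, 33), (111, 32), (157, 27), (156, 25), (151, -23), (161, -20), (150, -18), (104, -18)]
350 sat edge [111 112 110] val edges [(112, 31), (111, 30), (149, -20), (150, -19), (104, -15), (103, -14), (113, 14), (148, -12)]
365 sat edge [111 112 110] val edges [(112, 32), (111, 30), (152, -20), (153, -17), (103, -16), (102, -14), (113, 14), (151, -13)]
0 [112.3 112.9 156.6 191.4]
2 [115.5 116.4 158.5 190.1]
4 [118.9 120.  160.6 189.1]
6 [122.3 123.7 162.7 188.3]
8 [125.8 127.4 165.  187.7]
10 [129.4 131.2 167.3 187.2]
12 [133.  135.  169.8 186.9]
15 [138.6 140.8 173.6 186.8]
```

The edges match zero tilt, so 10 N lifts the cover flat. I'll lower it to just above the bench and ease the grip so it droops.

Call:
{"name": "drive_tool", "arguments": {"plan": "-0.3 0 0.6 0;-0.87 0 1.3 0;-0.87 0 1.3 0;-0.87 0 1.3 0"}}

```text
time_s: 18.08
tcp_pos: [0.452, 0.3802, 0.0329]
eef_rot: [-180.0, -0.0, -154.0]
contact_force: [0.3, 0.8, -4.8]
gripper_width: 0.012
```

Call:
{"name": "drive_tool", "arguments": {"plan": "0 0 0 0;0 0 0 0;0 0 0 0;0 0 0 0;0.05 0 -0.1 0;0.1 0 -0.2 0;0.1 0 -0.2 0;0.1 0 -0.2 0", "squeeze": 5}}

```text
time_s: 19.08
tcp_pos: [0.4511, 0.38, 0.0353]
eef_rot: [180.0, 0.0, -154.0]
contact_force: [0.8, -0.0, -3.3]
gripper_width: 0.0118
```

```bash
python3 - <<'E'
from h import *
tilt("w12",24,42)
E
```

```text
[0.4512 0.38   0.0353] [ 0.5  0.  -2.9] [ 0.07 -0.03  0.02] 0.011756607513077945
275 sat edge [115 114 116] val edges [(116, 23), (115, 22), (150, -17), (149, -16), (151, -14), (152, -10), (113, -8), (148, -8)]
290 sat edge [115 114 116] val edges [(115, 30), (116, 27), (144, -18), (143, -18), (113, -15), (147, 11), (112, -9), (142, -9)]
350 sat edge [115 114 116] val edges [(115, 27), (116, 24), (148, -20), (147, -18), (113, -16), (149, -12), (112, -12), (146, -9)]
365 sat edge [115 114 116] val edges [(115, 37), (116, 28), (112, -20), (154, -14), (152, -14), (153, -14), (114, 14), (111, -13)]
0 [112.3 113.  156.7 191.5]
2 [115.6 116.5 158.6 190.3]
4 [118.9 120.1 160.6 189.2]
6 [122.3 123.7 162.8 188.4]
8 [125.9 127.4 165.  187.8]
10 [129.4 131.2 167.4 187.3]
12 [133.1 135.  169.8 187. ]
15 [138.6 140.8 173.6 187. ]
```

The cover now pivots on its tongue with about 2–3° of tilt. I'll keep raising it.

Call:
{"name": "drive_tool", "arguments": {"plan": "0.12 0 -0.2 0;0.26 0 -0.4 0;0.38 0 -0.6 0;0.52 0 -0.8 0;0.64 0 -1.0 0;0.76 0 -1.15 0;0.76 0 -1.15 0;0.76 0 -1.15 0"}}

```text
time_s: 20.12
tcp_pos: [0.4442, 0.3766, 0.0467]
eef_rot: [-180.0, -0.0, -154.0]
contact_force: [0.4, 0.1, -3.6]
gripper_width: 0.012
```

```bash
python3 - <<'E'
from h import *
tilt("w13",24,42)
E
```

```text
[0.4442 0.3766 0.0467] [-0.3  0.7 -2.9] [-0.02  0.11  0.01] 0.012175347896088401
275 sat edge [125 126 127] val edges [(126, 27), (127, 20), (149, -16), (124, -12), (123, -11), (148, -11), (150, -9), (125, 7)]
290 sat edge [125 126 124] val edges [(126, 33), (127, 21), (133, -17), (132, -15), (123, -14), (125, 14), (124, -12), (134, -10)]
350 sat edge [125 126 127] val edges [(126, 30), (154, -22), (127, 21), (153, -16), (125, 14), (155, -14), (123, -14), (122, -8)]
365 sat edge [125 126 124] val edges [(126, 31), (127, 21), (122, -17), (125, 17), (159, -16), (123, -15), (158, -14), (160, -12)]
0 [112.3 113.  156.7 191.5]
2 [115.6 116.5 158.6 190.3]
4 [118.9 120.1 160.7 189.2]
6 [122.4 123.7 162.8 188.4]
8 [125.9 127.5 165.1 187.8]
10 [129.5 131.2 167.4 187.3]
12 [133.1 135.1 169.8 187. ]
15 [138.6 140.9 173.7 187. ]
```

Tilt is about 8°. I'll clamp firmly, lift, and go over the housing.

Call:
{"name": "drive_tool", "arguments": {"plan": "0 0 0 0;0 0 0 0;0 0 -2 0;0 0 -5 0;0 0 -9 0;0 0 -13 0;0 0 -15.5 0;0 0 -15.5 0", "squeeze": 45}}

```text
time_s: 21.18
tcp_pos: [0.4448, 0.3774, 0.2035]
eef_rot: [179.9, 0.2, -154.0]
contact_force: [-0.6, 0.4, -5.7]
gripper_width: 0.0118
```

```bash
python3 - <<'E'
from h import *
tilt("w14",24,45)
E
```

```text
[0.444  0.3767 0.2015] [ 0.3 -0.1 -6.1] [-0.01 -0.01 -0.01] 0.011654083247165532
275 sat edge [126 127 125] val edges [(147, -12), (148, -10), (126, 10), (146, -9), (127, 8), (165, 6), (125, 5), (166, 4)]
290 sat edge [126 125 127] val edges [(131, -17), (132, -14), (126, 12), (130, -12), (127, 10), (133, -6), (125, 5), (165, 5)]
350 sat edge [126 127 125] val edges [(153, -19), (154, -15), (152, -15), (126, 7), (151, -7), (155, -6), (127, 6), (12, 5)]
365 sat edge [126 127 125] val edges [(161, -19), (160, -18), (126, 11), (162, -11), (159, -9), (127, 7), (125, 6), (105, 4)]
0 [110.5 111.2 153.8 187.2]
2 [113.9 114.8 155.9 186.3]
4 [117.4 118.5 158.2 185.6]
6 [121.  122.3 160.5 185.1]
8 [124.6 126.1 162.9 184.7]
10 [128.3 130.  165.4 184.6]
12 [132.  134.  168.  184.6]
15 [137.7 139.9 172.  184.8]
```

Call:
{"name": "drive_tool", "arguments": {"plan": "0.3 -4 0 -0.002;0.8 -9 0 -0.002;1.3 -15 0 -0.002;2 -21 0 -0.002;2.6 -27 0 -0.002;3.2 -32 0 -0.002;3.5 -35 0 -0.002;3.6 -35.7 0 -0.002"}}

```text
time_s: 22.22
tcp_pos: [0.5677, 0.0379, 0.1992]
eef_rot: [180.0, -0.2, -154.0]
contact_force: [0.1, -0.0, -4.7]
gripper_width: 0.0119
```

```bash
python3 - <<'E'
from h import *
tilt("w15",24,45)
E
```

```text
[0.5677 0.0382 0.1995] [-0.4  0.2 -4.9] [-0.01 -0.15  0.03] 0.01172775382749059
275 sat edge [83 84 85] val edges [(126, 25), (70, -23), (71, -21), (127, 17), (94, -16), (125, 15), (84, 12), (93, -11)]
290 sat edge [83 84 82] val edges [(125, 24), (70, -23), (124, 21), (84, 19), (94, -18), (71, -17), (93, -16), (83, 15)]
350 sat edge [83 82 84] val edges [(126, 46), (127, 31), (123, -23), (125, 20), (84, 18), (78, -17), (152, -17), (124, -16)]
365 sat edge [83 82 84] val edges [(126, 40), (127, 27), (123, -20), (125, 20), (159, -19), (100, 17), (160, -15), (101, 14)]
0 [113.3 114.  156.8 190.6]
2 [116.7 117.6 158.9 189.7]
4 [120.2 121.4 161.2 189. ]
6 [123.8 125.2 163.5 188.4]
8 [127.4 129.  165.9 188. ]
10 [131.1 132.9 168.4 187.9]
12 [134.9 136.8 171.  187.8]
15 [140.6 142.8 175.  188.1]
```

Call:
{"name": "drive_tool", "arguments": {"plan": "-0.15 0.18 3 0;-0.15 0.18 6 0;-0.15 0.18 7.4 0;-0.15 0.18 7.4 0;-0.15 0.18 7.4 0"}}

```text
time_s: 22.9
tcp_pos: [0.5696, 0.0427, 0.1287]
eef_rot: [-180.0, 0.1, -153.8]
contact_force: [0.3, -0.9, -4.6]
gripper_width: 0.0114
```

```bash
python3 - <<'E'
from h import *
c=cap("wrist","w16"); s=r.get_state(); print(s["tcp_pos"],s["eef_rot"],s["contact_force"])
f=cv2.imread("pics/w16.png")
cv2.imwrite("pics/z16.png",cv2.resize(f[50:300,190:450],(624,600),interpolation=cv2.INTER_CUBIC))
E
```

```text
[0.56973188 0.04268747 0.12886435] [-1.79977064e+02  1.09555561e-01 -1.53854670e+02] [ 0.48642935 -0.74653393 -4.53706807]
```

View pics/z16.png

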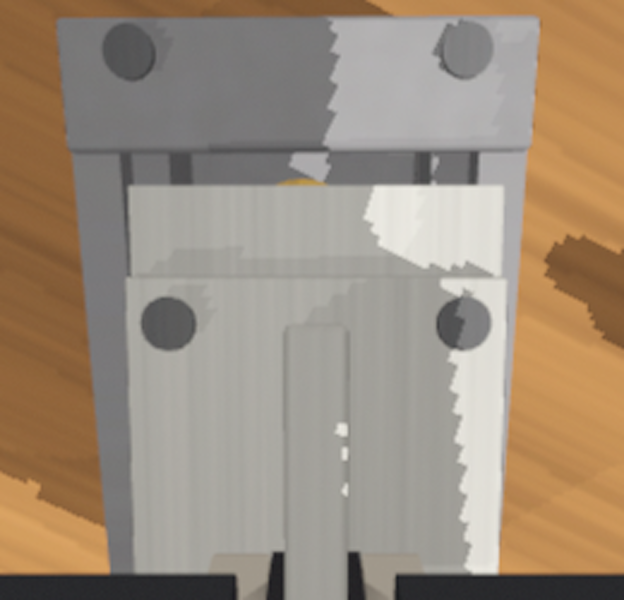

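The last view shows the cover squarely over the pocket. The lip edge runs (74,152)–(528,150) and the tongue edge (127,185)–(504,185), in zoomed pixels, leaving a small lateral offset to work out.

```bash
python3 - <<'E'
from h import *
c=load("w16");z=lambda x,y:(190+x/2.4,50+y/2.4)
H=[back(c,z(*p),.069) for p in[(58,20),(540,18),(74,152),(528,150)]]
for p in H: print(p.round(4))
e=np.array([np.cos(np.radians(26.1)),np.sin(np.radians(26.1))]);n=np.array([-e[1],e[0]])
for i,j in((0,1),(2,3)):
    m=(H[i]+H[j])[:2]/2; print("len",np.linalg.norm(H[i]-H[j]),"mid x,y",m@e,m@n,"yaw",np.degrees(np.arctan2(*(H[i]-H[j])[:2]*[1,-1])))
tc=.1289-.0467-.0+.005
T=[back(c,z(*p),tc) for p in[(127,185),(504,185)]];m=(T[0]+T[1])[:2]/2
print("tongue",np.linalg.norm(T[0]-T[1]),m@e,m@n,"yaw",np.degrees(np.arctan2(*(T[0]-T[1])[:2]*[1,-1])))
tp=np.array([.5697,.0427]);print("tcp",tp@e,tp@n,"prior pocket",np.array([.5357,.0246])@e,np.array([.5357,.0246])@n)
E
```

```text
[ 0.4864 -0.0645  0.069 ]
[0.4358 0.0372 0.069 ]
[ 0.512  -0.0506  0.069 ]
[0.4622 0.0496 0.069 ]
len 0.11357651493300618 mid x,y 0.40807153618593367 -0.2151313905612636 yaw 26.420592777641847
len 0.11195100342173549 mid x,y 0.4371932254497479 -0.21475708239459373 yaw 26.442977466816217
tongue 0.08591662850888233 0.4455277155819324 -0.2111647636608841 yaw 26.2063177477373
tcp 0.5303917124636702 -0.2122875675819366 prior pocket 0.49189587591341727 -0.21358393492810257
```

Call:
{"name": "drive_tool", "arguments": {"plan": "0 -0.27 0 -0.003;0 -0.27 1 -0.003;0 -0.27 2 -0.003;0 -0.27 2.8 -0.003;0 -0.27 3 -0.003;0 -0.27 3 -0.003"}}

```text
time_s: 23.7
tcp_pos: [0.5701, 0.0398, 0.0975]
eef_rot: [-180.0, -0.0, -153.7]
contact_force: [-0.0, 0.1, -4.7]
gripper_width: 0.0116
```

```bash
cat >>h.py <<'E'
def hs():
    s=r.get_state();p=s["tcp_pos"];e=np.array([np.cos(np.radians(26.3)),np.sin(np.radians(26.3))]);n=np.array([-e[1],e[0]])
    q=p[:2]-[.5355,.0238]; f=s["contact_force"]
    print("t",s["time_s"],"pocket frame mm",(q@e*1e3).round(1),(q@n*1e3).round(1),((p[2]-.05)*1e3).round(1),"F",f[:2]@e,f[:2]@n,f[2],"M",s["moment"].round(2),s["eef_rot"][2])
E
python3 -c "
from h import *
hs()"
```

```text
t 23.7 pocket frame mm 38.1 -1.0 47.5 F 0.011814149040025035 0.12003902423158233 -4.659155282075459 M [ 0.05 -0.1  -0.  ] -153.70590503034205
```

Call:
{"name": "drive_tool", "arguments": {"plan": "0.4 0 0 0;0.8 0 0 0;1.2 0 0 0;1.6 0 0 0;1.6 0 0 0"}}

```text
time_s: 24.32
tcp_pos: [0.5555, 0.0326, 0.0978]
eef_rot: [180.0, 0.0, -153.7]
contact_force: [-0.1, -0.0, -5.1]
gripper_width: 0.0116
```

```bash
python3 -c "
from h import *
hs()"
```

```text
t 24.325 pocket frame mm 21.8 -1.0 47.8 F -0.06126489201560063 0.028671223237507325 -5.102060657643406 M [ 0.1  -0.06 -0.05] -153.71699716998995
```

Call:
{"name": "drive_tool", "arguments": {"plan": "0.2 0 0 0;0.4 0 0 0;0.4 0 0.1 0;0.4 0 0.2 0;0.4 0 0.2 0"}}

```text
time_s: 24.95
tcp_pos: [0.5525, 0.031, 0.0961]
eef_rot: [-180.0, 0.0, -153.7]
contact_force: [-0.7, 0.4, 1.5]
gripper_width: 0.0117
```

```bash
python3 -c "
from h import *
hs()"
```

```text
t 24.95 pocket frame mm 18.4 -1.0 46.1 F -0.429613023363371 0.6857251870367235 1.4906474454860419 M [ 0.06  0.67 -0.05] -153.6932933443756
```

Call:
{"name": "drive_tool", "arguments": {"plan": "0 0 0 0;-0.1 0 0.15 0;-0.19 0 0.3 0;-0.28 0 0.45 0;-0.37 0 0.6 0;-0.46 0 0.75 0;-0.46 0 0.75 0", "squeeze": 7}}

```text
time_s: 25.82
tcp_pos: [0.5562, 0.033, 0.0879]
eef_rot: [180.0, -0.0, -153.7]
contact_force: [0.2, 0.6, -3.7]
gripper_width: 0.0119
```

```bash
python3 -c "
from h import *
hs();tilt('w17',24,45)"
```

```text
t 25.825 pocket frame mm 22.6 -1.0 37.9 F 0.46894434964830206 0.4395719464615562 -3.7404965334549187 M [ 0.1  -0.2  -0.01] -153.71729838644634
[0.5561 0.033  0.088 ] [-0.1  0.5 -3.3] [ 0.08 -0.17 -0.01] 0.011773583625325773
275 sat edge [75 76 74] val edges [(143, 25), (142, 24), (140, -7), (144, 7), (160, 6), (159, 4), (149, -4), (67, -4)]
290 sat edge [75 76 74] val edges [(142, 24), (143, 24), (26, -11), (25, -9), (39, -8), (31, -7), (30, -7), (144, 7)]
350 sat edge [75 76 74] val edges [(142, 27), (143, 25), (63, -18), (62, -16), (64, -11), (61, -10), (144, 9), (141, 6)]
365 sat edge [75 76 74] val edges [(142, 54), (143, 39), (141, 24), (153, -20), (71, -20), (154, -18), (70, -18), (72, -11)]
0 [112.5 113.2 156.1 190. ]
2 [115.9 116.8 158.2 189.1]
4 [119.4 120.5 160.4 188.4]
6 [123.  124.3 162.8 187.8]
8 [126.6 128.2 165.2 187.4]
10 [130.3 132.1 167.7 187.2]
12 [134.1 136.  170.3 187.2]
15 [139.8 142.  174.3 187.5]
```

Call:
{"name": "drive_tool", "arguments": {"plan": "-0.1 0 0.15 0;-0.18 0 0.3 0;-0.25 0 0.45 0;-0.25 0 0.55 0;-0.25 0 0.65 0;-0.25 0 0.65 0"}}

```text
time_s: 26.62
tcp_pos: [0.5586, 0.0341, 0.0826]
eef_rot: [-180.0, 0.0, -153.7]
contact_force: [-4.0, -0.8, 5.5]
gripper_width: 0.0124
```

```bash
python3 -c "
from h import *
hs();tilt('w18',24,45)"
```

```text
t 26.625 pocket frame mm 25.3 -1.0 32.6 F -3.9788285387980022 1.0557689421307999 5.523022394446882 M [0.08 1.52 0.02] -153.69799096369871
[0.5586 0.0341 0.0826] [-4.7  1.1  5. ] [ 0.15  1.5  -0.01] 0.012164510039300669
275 sat edge [67 66 68] val edges [(137, 24), (136, 17), (138, 12), (156, 7), (134, -5), (155, 5), (147, -5), (146, -3)]
290 sat edge [67 68 66] val edges [(137, 24), (136, 17), (14, -15), (138, 13), (15, -11), (9, -8), (20, -8), (156, 7)]
350 sat edge [67 66 68] val edges [(137, 25), (55, -20), (136, 18), (56, -16), (54, -14), (138, 12), (134, -8), (57, -6)]
365 sat edge [67 66 68] val edges [(137, 46), (136, 40), (138, 23), (64, -19), (151, -19), (63, -18), (152, -16), (142, -15)]
0 [112.7 113.3 156.3 190.4]
2 [116.1 117.  158.4 189.4]
4 [119.6 120.7 160.6 188.7]
6 [123.2 124.5 162.9 188.1]
8 [126.8 128.3 165.4 187.7]
10 [130.5 132.2 167.9 187.5]
12 [134.2 136.1 170.4 187.5]
15 [139.9 142.1 174.5 187.7]
```

Call:
{"name": "drive_tool", "arguments": {"plan": "0 0 -0.1 0;0 0 -0.1 0;0 0 -0.1 0;0 0 -0.1 0", "fingers": 0.4}}

```text
time_s: 27.18
tcp_pos: [0.5586, 0.0341, 0.0826]
eef_rot: [-180.0, 0.0, -153.7]
contact_force: [0.3, 0.1, -0.2]
gripper_width: 0.0258
```

Call:
{"name": "drive_tool", "arguments": {"plan": "0 0 -1 0;0 0 -3 0;0.5 0 -6 0;2 0 -10 0;3 0 -15 0;3 0 -18 0;3 0 -18 0;3 0 -18 0"}}

```text
time_s: 28.18
tcp_pos: [0.5313, 0.0208, 0.2626]
eef_rot: [180.0, 0.0, -153.7]
contact_force: [-0.3, 0.8, -1.5]
gripper_width: 0.0261
```

```bash
python3 - <<'E'
from h import *
hs(); c=cap("wrist","w19"); cap("side","s19"); cap("scene","sc19")
f=cv2.imread("pics/w19.png")
H=(.5355,.0238);e=np.array([np.cos(np.radians(26.2)),np.sin(np.radians(26.2))]);n=np.array([-e[1],e[0]])
W=lambda x,y,z:[*(np.array(H)+e*x+n*y),z]
P={"lip":W(-.054,0,.069),"step":W(-.0465,0.02,.062),"heelplate":W(.0675,0.02,.062),"rimin":W(.07,0.02,.064),"rimout":W(.084,0.02,.064),"finA":W(-.035,0,.098),"finB":W(.035,0,.098)}
for k,p in P.items(): print(k,proj(c,[p]).round(1))
g=cv2.GaussianBlur(f.max(2).astype(float),(3,3),0)
u=int(proj(c,[P["step"]])[0,0])
for uu in(u-50,u-40,u,u+15):
    d=np.diff(g[:330,uu-1:uu+2].mean(1)); print(uu,[(i,int(d[i])) for i in range(329) if abs(d[i])>9 and abs(d[i])==abs(d[max(0,i-2):i+3]).max()])
for v in(200,240,270):
    d=np.diff(g[v-1:v+2].mean(0)); print("row",v,[(i,int(d[i])) for i in range(200,440) if abs(d[i])>9 and abs(d[i])==abs(d[i-2:i+3]).max()])
E
```

```text
t 28.175 pocket frame mm -5.1 -0.8 212.6 F 0.04685071105966895 0.870057719542255 -1.4509777425158323 M [-0.02 -0.04 -0.09] -153.72327483565982
lip [[320.9 168.1]]
step [[340.  174.8]]
heelplate [[338.1 275.4]]
rimin [[338.1 278.1]]
rimout [[337.9 289.3]]
finA [[320.8 191.3]]
finB [[320.7 260.1]]
289 [(29, -33), (118, -22), (137, 17), (167, 18), (173, -26), (176, 29), (179, -38), (191, 39), (263, -31), (275, -31), (279, -28), (323, 14)]
299 [(37, -23), (118, -22), (137, 24), (167, 20), (173, -26), (242, 22), (275, -40), (288, 9), (307, -14), (323, -35)]
339 [(121, -22), (137, 20), (167, 21), (173, -25), (176, 25), (275, -38), (288, 13), (313, -24), (323, -22)]
354 [(129, -21), (137, 16), (140, -9), (149, 14), (167, 19), (173, -27), (176, 26), (179, -32), (191, 36), (264, -20), (272, 23), (275, -37), (280, -16), (323, 13)]
row 200 [(241, -17), (265, 17), (277, -31), (280, 47), (293, -27), (315, 27), (361, -41), (397, -17)]
row 240 [(243, -21), (267, 13), (282, 44), (296, -21), (315, 26), (359, -47)]
row 270 [(269, -11), (280, -29), (283, 47), (286, -37), (296, 33), (344, -30), (355, 31), (358, -48), (370, 11)]
```

The edges match the seated prediction: step at v 173–176 against 174.8, heel at 275 against 275.4. As a last check I'll press lightly with closed fingers on the heel end of the fin, since the contact height shows whether it lies flat.

Call:
{"name": "drive_tool", "arguments": {"plan": "-1.5 0 4 0;-3 0 9 0;-3 0 13 0;-3 0 15 0;-3 0 15 0", "fingers": 1}}

```text
time_s: 28.95
tcp_pos: [0.5571, 0.0335, 0.1104]
eef_rot: [180.0, -0.3, -153.7]
contact_force: [-0.2, 0.2, 1.2]
gripper_width: 0.0007
```

Call:
{"name": "drive_tool", "arguments": {"plan": "0 0 0.2 0;0 0 0.4 0;0 0 0.5 0;0 0 0.6 0;0 0 0.7 0;0 0 0.8 0;0 0 0.8 0"}}

```text
time_s: 29.82
tcp_pos: [0.5587, 0.0342, 0.1063]
eef_rot: [-180.0, 0.0, -153.7]
contact_force: [-5.0, 1.8, 13.1]
gripper_width: 0.0007
```

Call:
{"name": "drive_tool", "arguments": {"plan": "0 0 -2 0;0 0 -6 0;3 0 -12 0;8 0 -16 0;12 0 -18 0;12 0 -18 0;12 0 -18 0;12 0 -18 0"}}

```text
time_s: 30.82
tcp_pos: [0.4512, -0.0188, 0.2838]
eef_rot: [180.0, -0.1, -153.7]
contact_force: [-0.2, 0.5, -0.0]
gripper_width: 0.0005
```

```bash
python3 - <<'E'
from h import *
hs(); cap("scene","sc20"); cap("side","s20"); cap("wrist","w20")
for n,a,b,L in (("scene","scene0","sc20",{"can":(380,205,30,60),"jar":(272,288,38,50),"flask":(316,185,20,40),"brk":(345,255,48,58)}),("side","side0","s20",{"can":(243,265,34,52),"jar":(280,175,32,40),"flask":(340,284,22,36),"brk":(246,234,26,34)})):
    A=load(a)["frame"];B=load(b)["frame"]
    for k,(x,y,w,h) in L.items():
        m=cv2.matchTemplate(B[y-8:y+h+8,x-8:x+w+8],A[y:y+h,x:x+w],cv2.TM_CCOEFF_NORMED); _,v,_,p=cv2.minMaxLoc(m); print(n,k,round(v,3),(p[0]-8,p[1]-8))
A=load("s7")["frame"];B=load("s20")["frame"];print("tray diff",np.abs(A[140:200,330:410].astype(int)-B[140:200,330:410]).mean())
print(r.close_job()); hs()
E
```

```text
t 30.825 pocket frame mm -94.5 -0.9 233.8 F 0.07829117744971335 0.5337423509977416 -0.018893530923501253 M [ 0.   -0.01  0.06] -153.707093216497
scene can 0.999 (0, 0)
scene jar 0.996 (0, 0)
scene flask 0.976 (0, 0)
scene brk 0.998 (0, 0)
side can 1.0 (0, 0)
side jar 1.0 (0, 0)
side flask 1.0 (0, 0)
side brk 1.0 (0, 0)
tray diff 35.11638888888889
the job is handed in; nothing more can be done
None
the job is handed in; nothing more can be done
```

The job is handed in at about 31 s. The transit cover lies flat in the tray, and the inspection cover is seated flat in the pocket with its tongue under the lip. Neither cover was dropped.

**How it went:**
- **Transit cover:** I gripped its fin near the heel, lifted the heel over the rim with about 6° of tilt and drew the tongue out from under the lip.
- **Inspection cover:** I moved it clear of the flask first, then regripped it near the heel. It pivoted to about 8° on the bench under a light grip. I then clamped it, slid the tongue under the lip and rotated it down.

**Checks that passed:**
- **Seating:** the step edge was at row 173–176 against 174.8 predicted, and the heel edge at 275 against 275.4. A light press on the heel end of the fin met it at 98.3 mm, against 98 mm expected for a flat cover.
- **Bystanders:** can, jar, flask and bracket showed no shift in either camera (match 0.976 or better).
- **Forces:** the highest wrist reading was about 17 N.

**Checks that disagreed or were left open:**
- **Tray, last comparison:** the final side-camera picture of the tray differed from the earlier one (mean 35 grey levels). I think the arm was in the way, but I did not confirm it. The last picture I viewed after releasing the transit cover showed it flat and clear of the walls, and nothing went near it afterwards.
- **Sideways offset in the pocket:** before insertion, my estimates of this offset differed by 1–2 mm. I aimed between them, and the cover went in without side force.

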